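# Switch off the glaze stirrer and scrub its pot

## Robot

A 6-joint arm with a two-finger parallel gripper is mounted at the origin on the work surface. World frame = base frame: x ahead of the robot, y to its left, z up, the work surface at z = 0. Lengths are in m, angles in rad, forces in N, time in s.
With the tool pointing down it reaches from about 0.35 to 0.775 m from the base axis. Payload 7.3 kg.
Tool frame: the origin (TCP) lies between the finger pads; the fingertips stand 14 mm ahead of it and the grasp point (between the pads) lies 5 mm behind it; z points along the fingers, y is the line along which they close (so a half turn about z gives the same grasp; the last joint's range is limited). The gripper opens to 92 mm and grips with 3 to 60 N. Pads are 19 mm wide; open, the fingers measure 130 mm over their backs; the gripper's body (75 mm by 190 mm) begins 47 mm behind the grasp point.
Start: joints at [-1.36, 0.342, 1.524, -0, 1.275, -0.146], TCP at [0.183, -0.492, 0.241] pointing down, gripper open.
Joint ranges: [-2.53, 2.53], [-0.77, 2.02], [0.04, 2.7], [-1, 4.14], [0.28, 2.66], [-3.11, 3.11]. Speed limits (rad/s): [2.57, 2.57, 3.14, 3.14, 3.14, 3.14].

## Interface

Orientations are given as [roll, pitch, yaw] about the fixed x, y, z axes, in that order (R = Rz(yaw) Ry(pitch) Rx(roll)).
In Python, from cell import robot, eyes gives the robot as it stands. The module is installed in compiled form; this text tells all that it offers.
- The arm moves only by the shell command python3 -m handwheel 'ROWS' [FORCE]. ROWS is JSON, one flat list of numbers, 5 for each row, row after row: the shift along the world's x, y, z in mm, then the turn about the world's z in rad, then the opening, from 0 (shut) to 1 (fully open). In form: [x, y, z, spin, jaw, x, y, z, spin, jaw, ...]. A call has 1 to 8 rows; each row shifts and turns the commanded pose from where the row before left it; what a row does not reach is not made up. A row lasts 1/10 s, in which the tool goes at most 50 mm and 8.59 degrees, less where a joint would pass 70% of its speed; a pose out of reach is approached as far as the arm can. A call with a gripper value outside its range is refused whole. The fingers move at their own pace and stop on an object; FORCE is the grip in N (left out, the last holds). Time passes only in rows, so rows that do not move let the fingers close. It gives the time, the measured TCP pose, the force, the opening and the grip force at its end, in the units of the state.
- robot.observe(): the state, without advancing time (a new reading comes with each control period).
- eyes.read_camera(name): name is "side" or "top"; returns (picture, depth): 384x512x3 uint8, blue, green, red; 384x512 float32, m along the optical axis (not along the pixel's ray), 0 where there is no reading.
- eyes.calibration(name): a dict with "fx", "fy", "cx", "cy" (pixels), "world_to_cam" (4x4, takes a point from world to camera coordinates). Camera axes: x right, y down, z forward; pixel columns grow to the right and rows downward; lengths in m; the calibration is good to about 2 mm. A picture is of the moment at which its call begins. calibration takes no time and is no camera call.
- robot.hand_in(): hands the job in; it is judged then, once.
The state is a dict: "time": time; "qpos": joint angles; "qvel": joint speeds; "joint_efforts": joint torques, N m; "tool_pos": TCP position; "tool_rot": TCP orientation; "contact_force": force on the tool from outside, world axes, zero at the start; "torque": the same for the moment, N m; "opening": finger opening in m; "grip_force": force on a finger pad.
Only numpy, scipy, OpenCV 4.12 (cv2) and the standard library are available. Lean on these libraries where they do the work, as an engineer would, in place of code of your own. Each camera call takes 0.05 s, during which the arm holds its last target. There are 200 camera calls.

## Task

The black glaze has dried in a streak down the inside of the white pot on the glaze stirrer. First turn the stirrer's knob fully anticlockwise to off; then take the long brush out of its blue holder and scrub the streak with it, pressing the brush head gently against the streak while rubbing up and down between the floor of the pot and its rim three full times. Finally stand the brush back in its blue holder, head down, let go of it, and leave everything else standing where it was.

Things in the scene. Friction and masses are not known exactly. Their poses are not given: they have to be found in the camera images.
- stirrer: glaze stirrer, fixed: grey box 130 (x) x 300 (y) x 45 mm high; origin centre of its underside. The pot stands at y = +80 mm on its top, the knob at y = -85 mm
- knob (a joint): stirrer knob, black round cylinder with a white pointer line, 38 mm diameter, 32 mm tall, upright axis; value is rad clockwise seen from above: 0 = off stop, 2.6 = full speed. It turns lightly and stays where it is left. At 0 the pointer points along the stirrer's +x, to the red tick of the scale
- knob_top (a point): centre of the knob's top face, 81 mm above the table, on its axis; the grip surface reaches 32 mm below it; the point turns with the knob
- pot: white round pot, fixed upright on the stirrer: outer diameter 76 mm, inner 68 mm, 100 mm tall, inner floor 6 mm above its origin; origin centre of its underside (45 mm above the table), z up. The black streak, about 28 mm wide and paint-thin, runs down the inner wall on the pot's own +x side from rim to floor, and over the rim a little down the outside
- brush: long brush, loose, stands head down in the holder, perhaps leaning: 190 mm long, 70 g. Origin: centre of its foot (lower end of the head), z up the handle. Wooden handle, square 16 x 16 mm along its x and y, from 100 to 190 mm above the origin; wire neck 6 mm thick from 45 to 100; yellow round head 28 mm diameter from 0 to 45. The neck bends like a spring at 100 mm: 1.6 N per 10 mm at the head
- brush_head (a point): centre of the brush's yellow head, 22.5 mm above its foot
- holder: blue round open holder, fixed: outer diameter 62 mm (flat foot flange 76 mm), inner diameter 52 mm, 95 mm tall, inner floor 8 mm above the table; origin centre of its underside
- jar_green: closed green jar, 66 mm diameter, 95 mm tall, loose; origin centre of underside
- jar_amber: closed amber jar, 66 mm diameter, 95 mm tall, loose; origin centre of underside
- bottle_white: tall white bottle, 60 mm diameter, 215 mm tall, loose; origin centre of underside
- bottle_blue: tall blue bottle, 60 mm diameter, 215 mm tall, loose; origin centre of underside
- bowl: glass bowl of almonds, 150 mm diameter, 60 mm tall, loose; origin centre of underside
- marker: blue marker lying on the table along its x, 140 mm long, 14 mm thick; origin under its middle
- palette_knife: white palette knife lying on the table along its x, 190 mm long; loose
Mind the look-alikes: they are no part of the job. Of the things like the brush, leave any that is green, purple or red; of the rest the smaller one is meant.

How it is judged:
On the way, in this order (a step that is already met when the one before it is completed fails the run):
1. the knob is turned anticlockwise to its off stop (within 0.07 rad) (value of joint knob below 0.07 rad), for 0.2 s.
2. first stroke, bottom: the brush head touches the streak (over 0.3 N) with its foot within 19 mm of the pot's floor (x of brush_head in the frame of pot between 0.012 and 0.03 m and y of brush_head in the frame of pot between -0.012 and 0.012 m and contact force between brush and pot above 0.3 N and z of brush_head in the frame of pot between 0 and 0.048 m), for 0.1 s.
3. first stroke, top: the brush head touches the streak (over 0.3 N) with its foot at least 41 mm above the pot's floor (x of brush_head in the frame of pot between 0.012 and 0.03 m and y of brush_head in the frame of pot between -0.012 and 0.012 m and contact force between brush and pot above 0.3 N and z of brush_head in the frame of pot between 0.07 and 0.125 m), for 0.1 s.
4. second stroke, bottom: the brush head touches the streak (over 0.3 N) with its foot within 19 mm of the pot's floor (all of step 2), for 0.1 s.
5. second stroke, top: the brush head touches the streak (over 0.3 N) with its foot at least 41 mm above the pot's floor (all of step 3), for 0.1 s.
6. third stroke, bottom: the brush head touches the streak (over 0.3 N) with its foot within 19 mm of the pot's floor (all of step 4), for 0.1 s.
7. third stroke, top: the brush head touches the streak (over 0.3 N) with its foot at least 41 mm above the pot's floor (all of step 5), for 0.1 s.
At the end, for the whole second after the job is handed in: knob within 0.07 rad of off; brush released and at rest in the blue holder, head down: head centre within 20 mm of the holder's axis and under 45 mm above the table, handle within 0.45 rad of upright (value of joint knob below 0.07 rad and horizontal distance between brush_head and holder below 0.02 m and z of brush_head in the frame of holder below 0.045 m and angle between brush's own z axis and vertical below 0.45 rad and linear speed of brush below 0.03 m/s); the robot touches nothing.
It fails at once if the brush is pressed on the pot with more than 25 N (contact force between brush and pot above 25 N).
It fails at once if a jar moved over 30 mm or tipped over 0.3 rad (distance of any of jar_green, jar_amber from where it was at the start of the episode above 0.03 m or angle between any of jar_green, jar_amber's own z axis and vertical above 0.3 rad).
It fails at once if a bottle moved over 30 mm or tipped over 0.3 rad (distance of any of bottle_white, bottle_blue from where it was at the start of the episode above 0.03 m or angle between any of bottle_white, bottle_blue's own z axis and vertical above 0.3 rad).
It fails at once if the bowl moved over 30 mm or tipped over 0.3 rad (distance of bowl from where it was at the start of the episode above 0.03 m or angle between bowl's own z axis and vertical above 0.3 rad).
It fails at once if the marker or palette knife moved over 30 mm (distance of any of marker, palette_knife from where it was at the start of the episode above 0.03 m).
It also fails if it takes over 72 s, if anything falls off the work surface, if the arm or the gripper's body presses on something with over 40 N, if the wrist force passes 120 N, or if a joint passes its speed limit or range.

## Working session

There is one attempt and no reset: what is moved stays moved. The work goes in short steps, Python scripts to look and compute and a shell command to move; the robot and the scene stay as the last step left them, time stands still between calls to the robot, and variables do not carry over. Pictures are saved under pics/ and viewed, at most 10 in all, crops included, and the job is handed in when it is done.

```bash
mkdir -p pics
cat > h.py <<'E'
import cv2,numpy as np
from cell import robot,eyes
def world(name,d):
    c=eyes.calibration(name);v,u=np.mgrid[0:384,0:512]
    p=np.stack([(u-c["cx"])/c["fx"]*d,(v-c["cy"])/c["fy"]*d,d],-1)
    T=np.linalg.inv(c["world_to_cam"]);return p@T[:3,:3].T+T[:3,3]
def look(name,f=None,crop=None):
    im,d=eyes.read_camera(name)
    if f:
        o=im
        if crop: a,b,c,e=crop;o=cv2.resize(im[b:e,a:c],None,fx=min(800/(c-a),600/(e-b)),fy=min(800/(c-a),600/(e-b)),interpolation=cv2.INTER_CUBIC)
        cv2.imwrite("pics/"+f,o)
    return im,d,world(name,d)
E
python3 - <<'E'
from h import *
for n in("side","top"):
    im,d,P=look(n,n+"0.png");np.savez(n+"0.npz",im=im,d=d,P=P)
    c=eyes.calibration(n);print(n,c["fx"],np.linalg.inv(c["world_to_cam"]).round(3))
print(robot.observe())
E
```

```text
side 447.4975528900322 [[-0.699 -0.383  0.604 -0.154]
 [-0.714  0.348 -0.607  0.869]
 [ 0.022 -0.856 -0.517  0.722]
 [ 0.     0.     0.     1.   ]]
top 368.54347571300485 [[-0.017 -0.984  0.178  0.36 ]
 [-1.     0.015 -0.012  0.129]
 [ 0.01  -0.178 -0.984  1.229]
 [ 0.     0.     0.     1.   ]]
{'time': 0.1, 'qpos': array([-1.35997589e+00,  3.42683407e-01,  1.52491881e+00,  1.78658422e-05,
        1.27539646e+00, -1.45979610e-01]), 'qvel': array([ 0.00211751, -0.00032402, -0.00169012,  0.00079099, -0.00150699,
        0.00214488]), 'joint_efforts': array([ 1.20794029e-03, -4.32006168e+01, -2.44693261e+01,  7.19347713e-02,
        5.25861117e-02, -5.05601849e-05]), 'tool_pos': array([ 0.18333448, -0.49158499,  0.24009962]), 'tool_rot': array([-3.14020407e+00, -2.21424785e-04,  3.56794675e-01]), 'contact_force': array([-0.07988822,  0.01801522, -0.63775423]), 'torque': array([ 0.0320735 , -0.00152044,  0.000769  ]), 'grip_force': 0.0, 'opening': 0.09183668784984857}
```

View pics/side0.png

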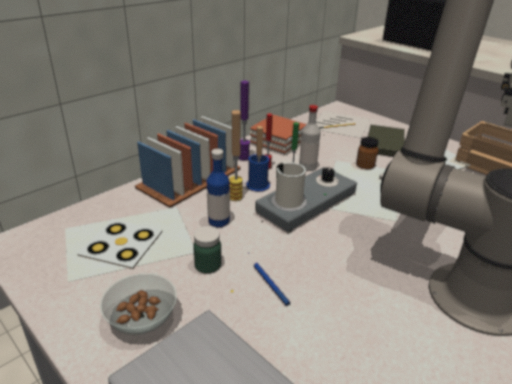

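View pics/top0.png

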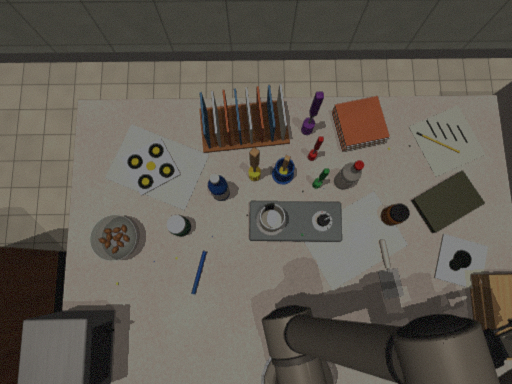

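The overviews show the pot at top-view (270,217), the knob at (322,220), the blue holder with a brush at (284,170), and a second, larger yellow-headed brush at (255,165). The jars, bottles, bowl and marker are clear of these. Next I'll view enlarged crops.

Run:
```python
from h import *
a=np.load("top0.npz");b=np.load("side0.npz")
o=np.full((600,800,3),0,np.uint8)
c1=cv2.resize(a["im"][140:250,235:360],None,fx=4.8,fy=4.8,interpolation=cv2.INTER_CUBIC)[:600,:600]
cv2.imwrite("pics/t1.png",c1)
c2=cv2.resize(b["im"][90:230,220:365],None,fx=4.2,fy=4.2,interpolation=cv2.INTER_CUBIC);cv2.imwrite("pics/s1.png",c2)
P=a["P"];d=a["d"]
Pz=P[...,2]
for u,v in [(284,170),(286,160),(255,152),(270,217),(322,220),(322,212),(256,240),(335,205)]:print(u,v,P[v,u].round(3))
# stirrer top: z ~45mm grey
m=(abs(Pz-.045)<.006);m[:190]=0;m[250:]=0;m[:,:240]=0;m[:,350:]=0
m=cv2.morphologyEx(m.astype(np.uint8),cv2.MORPH_OPEN,np.ones((3,3)))
c=max(cv2.findContours(m,0,2)[0],key=cv2.contourArea)
xy=P[m>0][:,:2].astype(np.float32);r=cv2.minAreaRect(xy*1000);print("rect",r,len(xy),cv2.minAreaRect(c))
```

```text
284 170 [0.667 0.029 0.055]
286 160 [0.66  0.034 0.196]
255 152 [0.661 0.124 0.274]
270 217 [0.513 0.078 0.053]
322 220 [ 0.497 -0.084  0.081]
322 212 [ 0.526 -0.091  0.051]
256 240 [0.44  0.124 0.04 ]
335 205 [ 0.549 -0.135  0.048]
rect ((501.77740478515625, -3.6457366943359375), (299.05517578125, 128.06248474121094), 89.07551574707031) 2816 ((295.0, 220.5), (39.0, 92.0), 90.0)
```

View pics/t1.png

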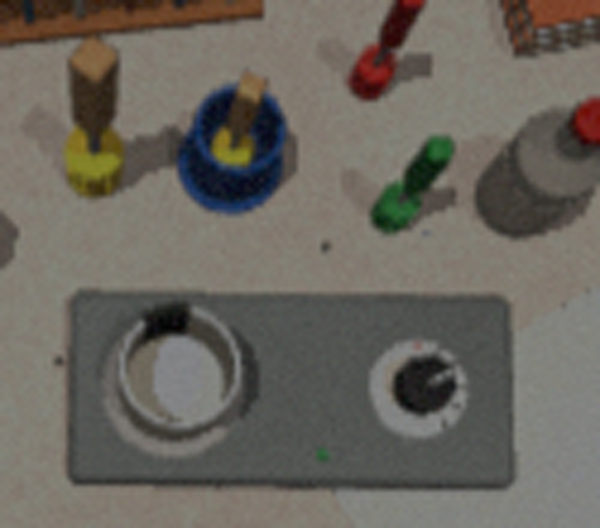

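View pics/s1.png

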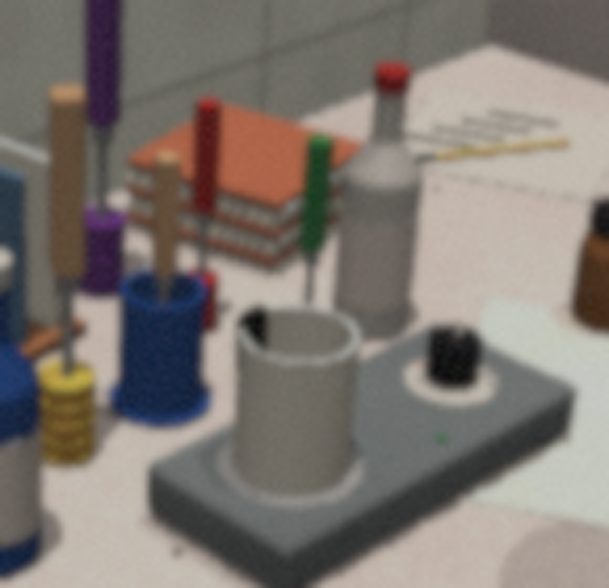

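The crops show the streak at the pot's far side: crop (168,318) against a rim centre of about (180,370). The knob pointer is about 64° clockwise of the red tick. The target brush leans in the blue holder with its handle top at crop (252,85). The larger brush stands free beside it.

```bash
cat >> h.py <<'E'
def ray(name,uv,z):
    c=eyes.calibration(name);T=np.linalg.inv(c["world_to_cam"]);uv=np.atleast_2d(uv).astype(float)
    r=np.c_[(uv[:,0]-c["cx"])/c["fx"],(uv[:,1]-c["cy"])/c["fy"],np.ones(len(uv))]@T[:3,:3].T
    return T[:3,3]+r*((z-T[2,3])/r[:,2])[:,None]
E
python3 - <<'E'
from h import *
a=np.load("top0.npz");im,P,d=a["im"],a["P"],a["d"];hsv=cv2.cvtColor(im,cv2.COLOR_BGR2HSV)
H,S,V=[hsv[...,i].astype(int) for i in range(3)];Z=P[...,2]
def box(m,u0,v0,u1,v1):
    k=np.zeros_like(m);k[v0:v1,u0:u1]=1;return m&k
def circ(n,m):
    q=P[m][:,:2].astype(np.float32)*1000;(c,r)=cv2.minEnclosingCircle(q);print(n,m.sum(),np.round(c,1),round(r,1),"med",np.median(q,0),Z[m].mean().round(3))
uv=lambda m:np.argwhere(m)[:,::-1]
rim=box((abs(Z-.145)<.008),250,190,300,245);circ("potrim",rim)
k=box((abs(Z-.081)<.008),305,200,342,240);circ("knob",k)
w=k&(V>110);print("pointer",(ray("top",uv(w),.081)[:,:2]*1000).round(0).tolist())
bk=box((V<50),255,190,290,222)&(Z>.05);q=ray("top",uv(bk),.145)*1000;print("streak",q.mean(0),[ (p[:2].round(),z) for p,z in zip(q,Z[bk].round(3))][:60:4])
hr=box((abs(Z-.095)<.006)&(H>100)&(H<130)&(S>100),268,150,302,190);circ("holder",hr)
tan=box((H<22)&(S>70)&(Z>.08),275,145,300,180)
for z0 in (.1,.12,.14,.16,.18,.192):
    m=tan&(abs(Z-z0)<.008);print(z0,m.sum(),P[m].mean(0).round(4) if m.any() else 0)
t=tan&(Z>.19)
t=box((H<22)&(V>95)&(S>50)&(Z>.185),275,145,300,180)
pt=ray("top",uv(t),.195)[:,:2].astype(np.float32)*1000;print("top",len(pt),pt.mean(0),cv2.minAreaRect(pt))
ye=box((H>22)&(H<35)&(S>100),270,155,300,180);print("yellow",ye.sum(),P[ye].mean(0),Z[ye].max())
for n,bx in(("rack",(195,85,295,155)),("red",(305,130,330,165)),("green",(310,165,332,190)),("wb",(335,155,370,190)),("bigbrush",(245,145,264,182)),("bluebottle",(205,170,232,202))):
    m=box(Z>.03,*bx);q=P[m];print(n,q.min(0).round(3),q.max(0).round(3))
E
```

```text
potrim 129 [505.2  76.2] 38.8 med [514.64166  78.14649] 0.146
knob 115 [499.3 -88.8] 18.5 med [499.23746 -88.06921] 0.082
pointer [[506.0, -103.0], [503.0, -97.0]]
streak [531.63771812  82.90928995 145.        ] [(array([543.,  78.]), np.float64(0.145)), (array([540.,  87.]), np.float64(0.146)), (array([540.,  75.]), np.float64(0.147)), (array([537.,  90.]), np.float64(0.145)), (array([537.,  78.]), np.float64(0.144)), (array([534.,  93.]), np.float64(0.149)), (array([534.,  81.]), np.float64(0.129)), (array([533.,  69.]), np.float64(0.125)), (array([531.,  84.]), np.float64(0.109)), (array([530.,  72.]), np.float64(0.106)), (array([528.,  87.]), np.float64(0.096)), (array([527.,  75.]), np.float64(0.084)), (array([525.,  90.]), np.float64(0.08)), (array([524.,  75.]), np.float64(0.065)), (array([503.,  31.]), np.float64(0.051))]
holder 65 [667.6  30.8] 29.9 med [655.90326   32.460983] 0.095
0.1 0 0
0.12 6 [0.6608 0.0343 0.1201]
0.14 6 [0.66   0.0335 0.1422]
0.16 7 [0.6608 0.0346 0.1585]
0.18 7 [0.6603 0.0329 0.1788]
0.192 23 [0.6646 0.0313 0.196 ]
top 24 [668.49194   30.492254] ((668.2215576171875, 31.287784576416016), (15.64596939086914, 13.512810707092285), 61.55537414550781)
yellow 45 [0.6668425  0.03232762 0.05157808] 0.08356329415319075
rack [0.36  0.025 0.03 ] [0.921 0.296 1.229]
red [ 0.36  -0.085  0.031] [0.812 0.129 1.229]
green [ 0.36  -0.097  0.033] [0.642 0.129 1.229]
wb [ 0.36  -0.201  0.031] [0.669 0.129 1.229]
bigbrush [0.36  0.107 0.032] [0.68  0.144 1.229]
bluebottle [0.36  0.129 0.031] [0.634 0.268 1.229]
```

Run:
```python
from h import *
a=np.load("top0.npz");im,P,d=a["im"],a["P"],a["d"];hsv=cv2.cvtColor(im,cv2.COLOR_BGR2HSV);Z=P[...,2]
for n,(u0,v0,u1,v1) in dict(rack=(195,85,295,155),red=(305,130,330,165),green=(310,165,332,190),wb=(335,155,370,190),big=(245,145,264,182),bb=(205,170,232,202),purple=(298,88,328,138)).items():
    q=P[v0:v1,u0:u1].reshape(-1,3);q=q[(d[v0:v1,u0:u1].ravel()>0)&(q[:,2]>.03)];
    for lo in(.03,.1,.18):
        s=q[q[:,2]>lo]
        if len(s)>3:print(n,lo,s.min(0).round(3),s.max(0).round(3))
bk=(hsv[...,2]<50)&(abs(Z-.146)<.006);bk[:190]=0;bk[222:]=0;bk[:,:255]=0;bk[:,290:]=0
q=ray("top",np.argwhere(bk)[:,::-1],.145)*1000;an=np.arctan2(q[:,1]-76.2,q[:,0]-505.2);print("streak ang",an.mean(),an.min(),an.max(),len(an))
b=np.load("side0.npz")["im"]
f=lambda i:cv2.resize(i,(390,590),interpolation=cv2.INTER_LANCZOS4)
cv2.imwrite("pics/h1.png",np.hstack([f(im[152:185,274:296]),f(b[122:166,246:275])]))
```

```text
rack 0.03 [0.655 0.025 0.03 ] [0.921 0.296 0.276]
rack 0.1 [0.655 0.025 0.1  ] [0.921 0.296 0.276]
rack 0.18 [0.655 0.113 0.248] [0.676 0.14  0.276]
red 0.03 [ 0.714 -0.085  0.031] [ 0.812 -0.049  0.193]
red 0.1 [ 0.718 -0.079  0.106] [ 0.735 -0.062  0.193]
red 0.18 [ 0.718 -0.079  0.181] [ 0.735 -0.063  0.193]
green 0.03 [ 0.615 -0.097  0.033] [ 0.642 -0.07   0.195]
green 0.1 [ 0.621 -0.09   0.104] [ 0.637 -0.075  0.195]
green 0.18 [ 0.621 -0.089  0.182] [ 0.636 -0.075  0.195]
wb 0.03 [ 0.608 -0.201  0.031] [ 0.669 -0.142  0.222]
wb 0.1 [ 0.609 -0.201  0.1  ] [ 0.669 -0.143  0.222]
wb 0.18 [ 0.626 -0.185  0.18 ] [ 0.651 -0.158  0.222]
big 0.03 [0.644 0.107 0.032] [0.68  0.144 0.278]
big 0.1 [0.649 0.112 0.106] [0.676 0.141 0.278]
big 0.18 [0.649 0.112 0.182] [0.676 0.141 0.278]
bb 0.03 [0.576 0.211 0.031] [0.634 0.268 0.222]
bb 0.1 [0.576 0.212 0.101] [0.634 0.268 0.222]
bb 0.18 [0.592 0.227 0.181] [0.619 0.255 0.222]
purple 0.03 [ 0.73  -0.078  0.03 ] [ 0.846 -0.038  0.275]
purple 0.1 [ 0.73  -0.078  0.101] [ 0.837 -0.046  0.275]
purple 0.18 [ 0.73  -0.078  0.181] [ 0.837 -0.046  0.275]
streak ang 0.22495236605844374 -0.12654404141845943 0.6091188882876691 23
```

View pics/h1.png

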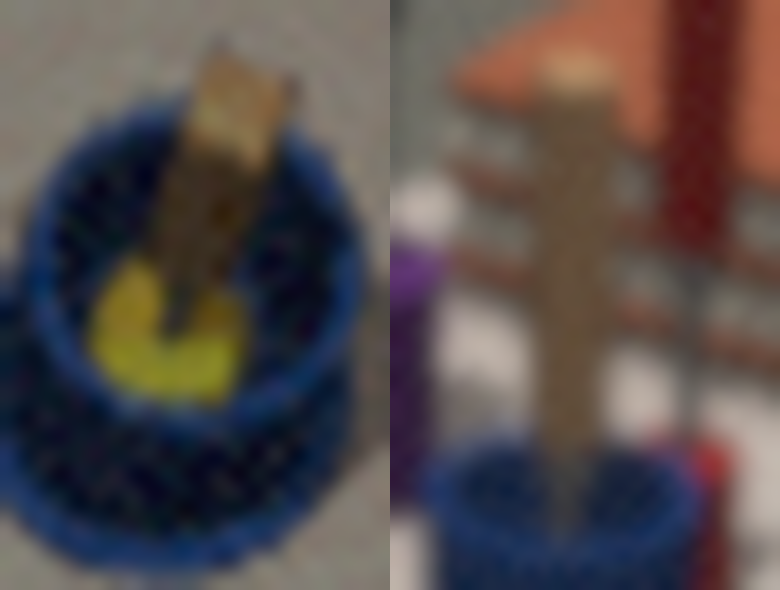

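The handle top is a square, turned so its edges run about 23° off the image axes, and it stands nearly upright. I'll close on it along about -30°. First, the knob.

```bash
python3 -m handwheel '[20,25,0,-0.13,0.7,20,25,0,-0.13,0.7,20,25,0,-0.13,0.7,20,25,0,-0.13,0.7,20,25,0,-0.13,0.7,20,25,0,-0.13,0.7,20,25,0,-0.13,0.7,20,25,0,-0.13,0.7]' 15
python3 -m handwheel '[20,25,0,0,0.7,20,25,0,0,0.7,20,25,0,0,0.7,20,25,0,0,0.7,20,25,0,0,0.7,20,25,0,0,0.7,20,25,0,0,0.7,16,28,0,0,0.7]'
python3 -m handwheel '[0,0,0,0,0.7,0,0,0,0,0.7]'
```

```text
time: 0.9
tool_pos: [0.3439, -0.2907, 0.2405]
tool_rot: [-3.142, 0.001, -0.689]
contact_force: [-0.1, -0.2, 0.5]
opening: 0.0643
grip_force: 0.0
time: 1.7
tool_pos: [0.5001, -0.0879, 0.2404]
tool_rot: [3.141, 0.0, -0.683]
contact_force: [0.1, -0.8, -0.3]
opening: 0.064
grip_force: 0.0
time: 1.9
tool_pos: [0.4992, -0.0885, 0.2403]
tool_rot: [3.141, 0.001, -0.681]
contact_force: [-0.7, -0.9, -0.3]
opening: 0.0644
grip_force: 0.0
```

```bash
python3 -m handwheel '[0,0,-40,0,0.7,0,0,-40,0,0.7,0,0,-40,0,0.7,0,0,-30,0,0.7,0,0,-20,0,0.7,0,0,0,0,0.7]' 15
python3 -m handwheel '[0,0,0,0,0.3,0,0,0,0,0.3,0,0,0,0,0.3,0,0,0,0,0.3,0,0,0,0,0.3]' 15
```

```text
time: 2.5
tool_pos: [0.497, -0.0895, 0.0683]
tool_rot: [3.139, 0.006, -0.685]
contact_force: [-0.5, -0.4, -0.2]
opening: 0.0644
grip_force: 0.0
time: 3.0
tool_pos: [0.4993, -0.0901, 0.0719]
tool_rot: [3.14, -0.002, -0.682]
contact_force: [-4.2, -4.2, 5.9]
opening: 0.0375
grip_force: 15.0
```

Gripped (37.5 mm). Turning anticlockwise.

```bash
python3 -m handwheel '[0,0,0,0.14,0.3,0,0,0,0.14,0.3,0,0,0,0.14,0.3,0,0,0,0.14,0.3,0,0,0,0.14,0.3,0,0,0,0.14,0.3,0,0,0,0.14,0.3]'
python3 -m handwheel '[0,0,0,0.1,0.3,0,0,0,0.1,0.3,0,0,0,0.1,0.3,0,0,0,0,0.3]'; python3 -c "from h import *;print(robot.observe()['torque'])"
```

```text
time: 3.7
tool_pos: [0.4995, -0.0889, 0.0719]
tool_rot: [3.141, -0.001, 0.303]
contact_force: [-2.1, 1.0, 6.5]
opening: 0.0376
grip_force: 15.0
time: 4.1
tool_pos: [0.4998, -0.0883, 0.0717]
tool_rot: [3.141, -0.002, 0.597]
contact_force: [-0.3, 5.0, 6.4]
opening: 0.0378
grip_force: 15.0
[ 0.87858618  0.06393118 -0.15274368]
```

```bash
python3 -m handwheel '[0,0,0,0.1,0.3,0,0,0,0.1,0.3,0,0,0,0,0.3]'; python3 -c "from h import *;print(robot.observe()['torque'])"
python3 -m handwheel '[0,0,0,0,0.7,0,0,0,0,0.7,0,0,0,0,0.7,0,0,30,0,0.7,0,0,40,0,0.7,0,0,50,0,0.7,0,0,50,0,0.7,0,0,0,0,0.7]'; python3 -c "from h import *;print(robot.observe()['torque'])"
python3 -m handwheel '[0,0,20,0.05,0.5,-25,0,0,0.05,0.5,-25,0,0,0.05,0.5,-25,0,0,0.05,0.5,-25,0,0,0,0.5,-25,0,0,0,0.5,-25,0,0,0,0.5]'
python3 -c "
from h import *;look('top','k1.png',(235,140,360,250))"
```

```text
time: 4.4
tool_pos: [0.4993, -0.0883, 0.0712]
tool_rot: [-3.141, -0.001, 0.795]
contact_force: [-0.6, 5.9, 4.8]
opening: 0.0379
grip_force: 15.0
[ 0.9005331   0.10609004 -0.18851583]
time: 5.2
tool_pos: [0.5025, -0.0902, 0.2476]
tool_rot: [3.129, -0.006, 0.796]
contact_force: [-0.7, 0.2, -0.3]
opening: 0.064
grip_force: 0.0
[-0.08029964 -0.04746204  0.01932006]
time: 5.9
tool_pos: [0.3482, -0.089, 0.2603]
tool_rot: [-3.141, 0.0, 0.996]
contact_force: [-0.5, 0.1, 0.2]
opening: 0.0461
grip_force: 0.0
```

View pics/k1.png

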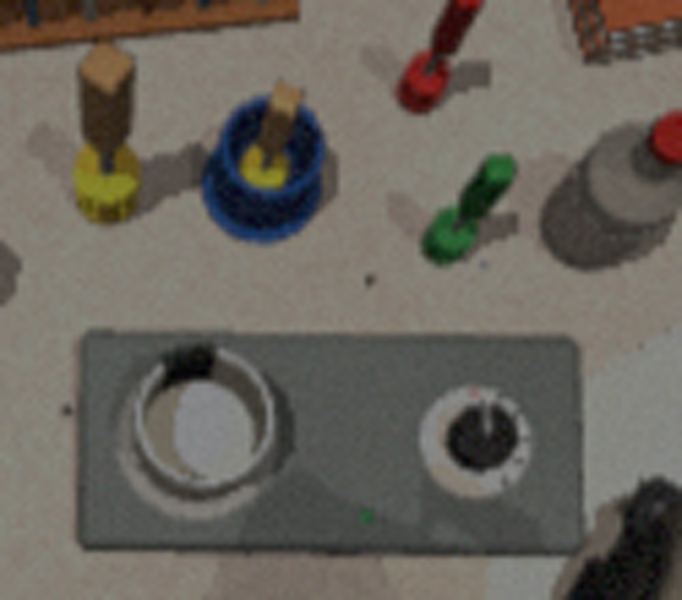

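The pointer now lies straight up toward the red tick (crop (487,415)), so the knob is off. The brush hasn't moved. Next I'll fetch it.

```bash
python3 -m handwheel '[40,15,0,0.05,0.6,40,15,0,0,0.6,40,15,0,0,0.6,40,15,0,0,0.6,40,15,0,0,0.6,40,15,0,0,0.6,40,15,0,0,0.6,39,15,0,0,0.6]'
python3 -m handwheel '[0,0,0,0,0.6,0,0,-20,0,0.6,0,0,-30,0,0.6,0,0,-30,0,0.6,0,0,-24,0,0.6,0,0,0,0,0.6,0,0,0,0,0.6]'
```

```text
time: 6.75
tool_pos: [0.67, 0.0317, 0.2597]
tool_rot: [-3.141, 0.001, 1.046]
contact_force: [0.4, -0.1, 1.7]
opening: 0.0551
grip_force: 0.0
time: 7.45
tool_pos: [0.6683, 0.0308, 0.157]
tool_rot: [-3.141, 0.0, 1.046]
contact_force: [1.1, -1.0, 0.4]
opening: 0.0551
grip_force: 0.0
```

```bash
python3 -m handwheel '[0,0,0,0,0.1,0,0,0,0,0.1,0,0,0,0,0.1,0,0,0,0,0.1,0,0,0,0,0.1,0,0,0,0,0.1]' 30
python3 -m handwheel '[0,0,10,0,0.1,0,0,20,0,0.1,0,0,30,0,0.1,0,0,40,0,0.1,0,0,40,0,0.1,0,0,0,0,0.1,0,0,0,0,0.1]' 30
python3 -c "
from h import *
a=look('side');b=look('top');f=lambda i:cv2.resize(i,(390,580),interpolation=cv2.INTER_CUBIC)
cv2.imwrite('pics/g1.png',np.hstack([f(a[0][50:200,210:310]),f(b[0][120:240,245:325])]))
hsv=cv2.cvtColor(a[0],cv2.COLOR_BGR2HSV);np.savez('g.npz',a=a[0],P=a[2],b=b[0],Q=b[2])
"
```

```text
time: 8.05
tool_pos: [0.6684, 0.0311, 0.1569]
tool_rot: [3.141, -0.0, 1.047]
contact_force: [-0.5, 0.6, 1.0]
opening: 0.0159
grip_force: 30.0
time: 8.75
tool_pos: [0.6686, 0.031, 0.2982]
tool_rot: [3.139, -0.001, 1.047]
contact_force: [-0.6, 0.1, -1.2]
opening: 0.0159
grip_force: 30.0
```

View pics/g1.png

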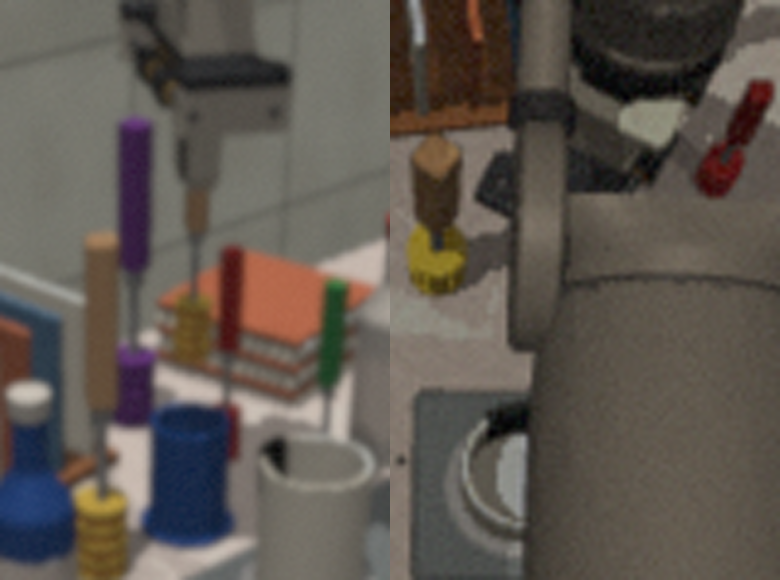

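The brush hangs nearly vertical from the gripper, head at side crop (193,330), and is clear of the holder. I'll measure how far the head sits from the TCP.

Run:
```python
from h import *
g=np.load("g.npz");im,P=g["a"],g["P"];h=cv2.cvtColor(im,cv2.COLOR_BGR2HSV)
m=(h[...,0]>18)&(h[...,0]<36)&(h[...,1]>110);k=np.zeros_like(m);k[120:150,248:270]=1;m&=k
c=eyes.calibration("side");T=np.linalg.inv(c["world_to_cam"]);C=T[:3,3]
uv=np.argwhere(m)[:,::-1];print(len(uv),uv.min(0),uv.max(0),uv.mean(0))
q=np.median(P[m],0);v=(q-C);v[2]=0;v/=np.linalg.norm(v);print("head surf",q,"center approx",q+v*.012)
t=robot.observe()["tool_pos"];print(t)
w=lambda p:(lambda s:(s[0]*c["fx"]/s[2]+c["cx"],s[1]*c["fy"]/s[2]+c["cy"]))((c["world_to_cam"]@np.r_[p,1])[:3])
for z in(.149,.149+.0225,.149+.045):print(z,w([t[0],t[1],z]))
```

```text
74 [255 127] [263 142] [258.75675676 133.72972973]
head surf [0.6625927  0.03938352 0.17621709] center approx [0.67101275 0.0308335  0.17621709]
[0.6678299  0.03104338 0.29545124]
0.149 (np.float64(259.1720564375905), np.float64(141.39646748950733))
0.17149999999999999 (np.float64(259.37855088832765), np.float64(134.35452982275163))
0.194 (np.float64(259.5888030886374), np.float64(127.18444421708747))
```

```bash
python3 -m handwheel '[0,0,25,0,0.1,-27,7,0,0.125,0.1,-27,7,0,0.125,0.1,-27,7,0,0.125,0.1,-27,8,0,0.125,0.1,-27,8,0,0.125,0.1,-28,8,0,0.125,0.1,0,0,0,0,0.1]' 30
python3 -m handwheel '[0,0,0,0,0.1,0,0,0,0,0.1]'
python3 - <<'E'
from h import *
im,d,P=look("side","p1.png",(215,80,345,178))
h=cv2.cvtColor(im,cv2.COLOR_BGR2HSV);m=(h[...,0]>18)&(h[...,0]<36)&(h[...,1]>110)&(P[...,2]>.12)&(abs(P[...,0]-.505)<.05)&(abs(P[...,1]-.076)<.05)
q=np.median(P[m],0);C=np.array([-.154,.869,.722]);v=q-C;v[2]=0;v/=np.linalg.norm(v);print(m.sum(),q+v*.012)
print(robot.observe()["tool_pos"])
E
```

```text
time: 9.65
tool_pos: [0.5021, 0.077, 0.321]
tool_rot: [-3.138, -0.001, 1.801]
contact_force: [-0.8, 0.5, -1.0]
opening: 0.016
grip_force: 30.0
time: 9.85
tool_pos: [0.506, 0.0758, 0.3211]
tool_rot: [-3.141, -0.0, 1.795]
contact_force: [0.6, -0.3, -0.1]
opening: 0.0157
grip_force: 30.0
150 [0.50920234 0.0761386  0.20909056]
[0.50606447 0.07574024 0.32104685]
```

View pics/p1.png

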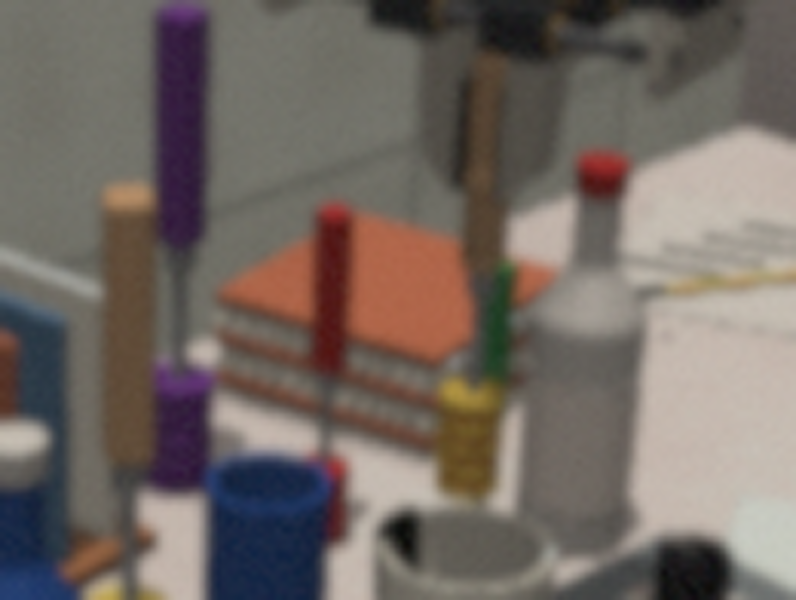

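The brush is over the pot, with the head at crop (470,440) slightly left of the handle. It may still be swinging, so I'll let it settle and measure again.

```bash
python3 -m handwheel '[0,0,0,0,0.1,0,0,0,0,0.1,0,0,0,0,0.1]'
cat >> h.py <<'E'
def head():
    im,d,P=look("side");C=np.array([-.154,.869,.722]);t=robot.observe()["tool_pos"]
    h=cv2.cvtColor(im,cv2.COLOR_BGR2HSV);m=(h[...,0]>18)&(h[...,0]<36)&(h[...,1]>110)&(abs(P[...,2]-t[2]+.126)<.028)&(abs(P[...,0]-t[0])<.04)&(abs(P[...,1]-t[1])<.04)
    q=np.median(P[m],0);v=q-C;v[2]=0;v/=np.linalg.norm(v);uv=np.argwhere(m)[:,::-1]
    c=eyes.calibration("side");s=(c["world_to_cam"]@np.r_[t-[0,0,.1255],1])[:3]
    print(m.sum(),"head",(q+v*.012).round(4),"uv",uv.mean(0),"expected",s[:2]/s[2]*c["fx"]+[c["cx"],c["cy"]],"tcp",t.round(4))
E
python3 -c "
from h import *
head();head();head()"
```

```text
time: 10.2
tool_pos: [0.5057, 0.0759, 0.3215]
tool_rot: [-3.141, -0.0, 1.796]
contact_force: [0.1, -0.7, 0.0]
opening: 0.0157
grip_force: 30.0
127 head [0.51   0.0758 0.2068] uv [290.93700787 149.18110236] expected [291.70192097 150.79889849] tcp [0.5056 0.076  0.3216]
122 head [0.5089 0.0754 0.2079] uv [291.00819672 149.42622951] expected [291.7136444  150.77947578] tcp [0.5055 0.076  0.3216]
129 head [0.5088 0.0751 0.2075] uv [291.05426357 149.52713178] expected [291.71118958 150.77463472] tcp [0.5055 0.076  0.3217]
```

```bash
python3 -m handwheel '[0,0,-30,0,0.1,0,0,-30,0,0.1,0,0,-30,0,0.1,0,0,-24,0,0.1,0,0,0,0,0.1,0,0,0,0,0.1]' 
python3 -m handwheel '[5,1,0,0,0.1,5,1,0,0,0.1,5,1,0,0,0.1,5,1,0,0,0.1,3,1,0,0,0.1,0,0,0,0,0.1,0,0,0,0,0.1]'
python3 -m handwheel '[2,1,0,0,0.1,2,0,0,0,0.1,2,1,0,0,0.1,2,0,0,0,0.1,0,0,0,0,0.1,0,0,0,0,0.1]'
```

```text
time: 10.95
tool_pos: [0.5057, 0.0761, 0.2083]
tool_rot: [3.141, 0.0, 1.797]
contact_force: [-0.4, 0.3, -0.8]
opening: 0.0162
grip_force: 30.0
time: 11.65
tool_pos: [0.5281, 0.081, 0.2076]
tool_rot: [-3.141, -0.0, 1.797]
contact_force: [-1.6, -0.7, -0.2]
opening: 0.0161
grip_force: 30.0
time: 12.25
tool_pos: [0.5361, 0.083, 0.2076]
tool_rot: [-3.141, -0.0, 1.797]
contact_force: [-5.1, -1.3, 1.1]
opening: 0.0158
grip_force: 30.0
```

```bash
python3 -m handwheel '[-2,0,0,0,0.1,-2,-1,0,0,0.1,0,0,0,0,0.1,0,0,0,0,0.1,0,0,0,0,0.1,0,0,0,0,0.1]' 
python3 -c "
from h import *
print(np.mean([ (eyes.read_camera('top'),robot.observe()['contact_force'])[1] for _ in range(4)],0))"
python3 -m handwheel '[0,0,12,0,0.1,0,0,14,0,0.1,0,0,14,0,0.1,0,0,12,0,0.1,0,0,0,0,0.1,0,0,0,0,0.1,0,0,0,0,0.1,0,0,0,0,0.1]'
python3 - <<'E'
from h import *
print(np.mean([ (eyes.read_camera('top'),robot.observe()['contact_force'])[1] for _ in range(4)],0))
im=look("side","w1.png",(250,100,345,172))
E
```

```text
time: 12.85
tool_pos: [0.5324, 0.082, 0.2077]
tool_rot: [-3.142, 0.0, 1.797]
contact_force: [-3.3, -2.0, 0.4]
opening: 0.0157
grip_force: 30.0
[-3.40510684 -1.25568203 -0.93054941]
time: 13.85
tool_pos: [0.5323, 0.0821, 0.2593]
tool_rot: [-3.141, -0.0, 1.797]
contact_force: [-2.9, -0.6, 1.7]
opening: 0.0156
grip_force: 30.0
[-2.29663739 -0.09329608  1.29421795]
```

View pics/w1.png

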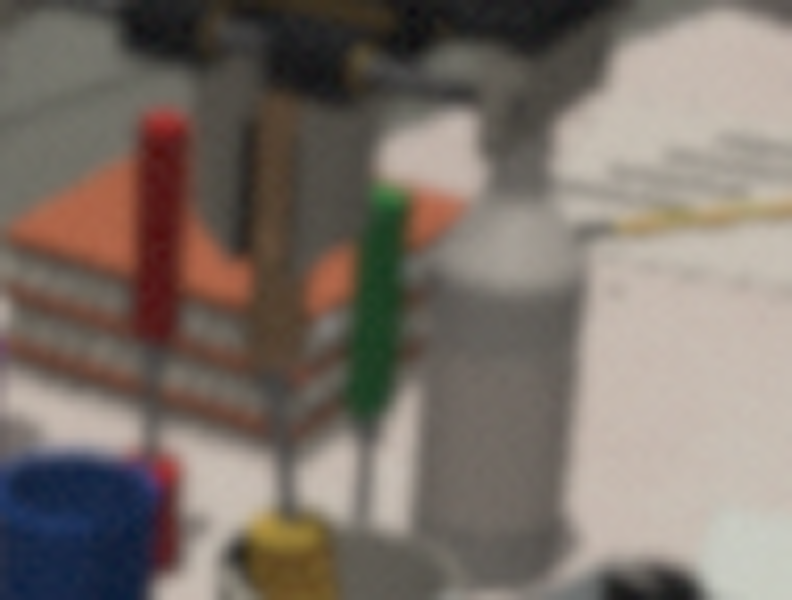

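The head is against the streak at the rim (crop (290,560)), with the neck bent slightly inward and 2–3 N measured. Continuing the strokes.

```bash
D='-'; python3 -m handwheel '[0,0,-12,0,0.1,0,0,-14,0,0.1,0,0,-14,0,0.1,0,0,-14,0,0.1,0,0,0,0,0.1,0,0,0,0,0.1,0,0,0,0,0.1,0,0,0,0,0.1]' 
python3 -m handwheel '[0,0,12,0,0.1,0,0,14,0,0.1,0,0,14,0,0.1,0,0,14,0,0.1,0,0,0,0,0.1,0,0,0,0,0.1,0,0,0,0,0.1,0,0,0,0,0.1]' 
python3 -m handwheel '[0,0,-12,0,0.1,0,0,-14,0,0.1,0,0,-14,0,0.1,0,0,-14,0,0.1,0,0,0,0,0.1,0,0,0,0,0.1,0,0,0,0,0.1,0,0,0,0,0.1]' 
python3 -m handwheel '[0,0,12,0,0.1,0,0,14,0,0.1,0,0,14,0,0.1,0,0,14,0,0.1,0,0,0,0,0.1,0,0,0,0,0.1,0,0,0,0,0.1,0,0,0,0,0.1]'
```

```text
time: 14.9
tool_pos: [0.5324, 0.0821, 0.206]
tool_rot: [3.141, 0.0, 1.797]
contact_force: [-3.5, -0.8, -1.6]
opening: 0.016
grip_force: 30.0
time: 15.7
tool_pos: [0.5323, 0.082, 0.2594]
tool_rot: [-3.141, -0.0, 1.797]
contact_force: [-2.0, -1.5, 0.8]
opening: 0.0159
grip_force: 30.0
time: 16.5
tool_pos: [0.5324, 0.0821, 0.206]
tool_rot: [3.141, 0.0, 1.797]
contact_force: [-3.4, -0.1, -3.0]
opening: 0.0159
grip_force: 30.0
time: 17.3
tool_pos: [0.5323, 0.0821, 0.2594]
tool_rot: [-3.141, -0.0, 1.797]
contact_force: [-2.4, -1.2, 0.9]
opening: 0.0163
grip_force: 30.0
```

```bash
python3 -m handwheel '[-9,-2,0,0,0.1,-9,-2,0,0,0.1,-9,-2,0,0,0.1,0,0,30,0,0.1,0,0,40,0,0.1,0,0,0,0,0.1,0,0,0,0,0.1,0,0,0,0,0.1]'
python3 -m handwheel '[0,0,0,0,0.1,0,0,0,0,0.1,0,0,0,0,0.1]'
python3 -c "
from h import *
head();head()"
```

```text
time: 18.1
tool_pos: [0.5047, 0.076, 0.3286]
tool_rot: [-3.14, -0.0, 1.797]
contact_force: [-0.4, 0.2, -1.0]
opening: 0.0161
grip_force: 30.0
time: 18.4
tool_pos: [0.5052, 0.0761, 0.3291]
tool_rot: [-3.141, -0.0, 1.797]
contact_force: [-1.0, 0.1, -0.8]
opening: 0.0155
grip_force: 30.0
121 head [0.509  0.0748 0.2145] uv [291.39669421 146.2231405 ] expected [291.94423406 148.16424241] tcp [0.5053 0.0761 0.3293]
127 head [0.51   0.075  0.2151] uv [291.2519685  146.26771654] expected [291.93888854 148.11080383] tcp [0.5053 0.0761 0.3294]
```

```bash
python3 -m handwheel '[27,-7,0,-0.125,0.1,27,-7,0,-0.125,0.1,27,-7,0,-0.125,0.1,27,-8,0,-0.125,0.1,27,-8,0,-0.125,0.1,28,-8,0,-0.125,0.1,0,0,0,0,0.1,0,0,0,0,0.1]' 30
python3 -m handwheel '[0,0,0,0,0.1,0,0,0,0,0.1,0,0,0,0,0.1]'
python3 -c "
from h import *
head();head()"
```

```text
time: 19.3
tool_pos: [0.6684, 0.0309, 0.3285]
tool_rot: [-3.14, 0.001, 1.048]
contact_force: [0.7, 0.1, -0.4]
opening: 0.0158
grip_force: 30.0
time: 19.6
tool_pos: [0.6679, 0.0314, 0.3306]
tool_rot: [3.141, -0.0, 1.048]
contact_force: [0.7, -0.4, -0.7]
opening: 0.0162
grip_force: 30.0
65 head [0.6714 0.0323 0.2156] uv [258.87692308 122.70769231] expected [259.57370076 123.63729129] tcp [0.668  0.0314 0.3305]
66 head [0.671  0.0328 0.2132] uv [258.87878788 123.06060606] expected [259.57554058 123.67414908] tcp [0.668  0.0313 0.3304]
```

```bash
python3 -m handwheel '[0,0,-35,0,0.1,0,0,-35,0,0.1,0,0,-35,0,0.1,0,0,-35,0,0.1,0,0,-20,0,0.1,0,0,-10,0,0.1,0,0,0,0,0.1,0,0,0,0,0.1]'
python3 -m handwheel '[0,0,-2,0,0.1,0,0,0,0,0.1,0,0,0,0,0.1]'
```

```text
time: 20.5
tool_pos: [0.6691, 0.031, 0.1612]
tool_rot: [3.139, -0.001, 1.047]
contact_force: [-0.3, -0.4, -0.1]
opening: 0.0159
grip_force: 30.0
time: 20.8
tool_pos: [0.6686, 0.031, 0.1584]
tool_rot: [3.141, -0.0, 1.047]
contact_force: [-0.8, -0.9, -1.1]
opening: 0.016
grip_force: 30.0
```

```bash
python3 -m handwheel '[0,0,-1,0,0.1,0,0,0,0,0.25,0,0,0,0,0.4,0,0,0,0,0.5,0,0,0,0,0.55,0,0,0,0,0.55,0,0,0,0,0.55]'
python3 -m handwheel '[0,0,15,0,0.55,0,0,25,0,0.55,0,0,35,0,0.55,0,0,35,0,0.55,0,0,20,0,0.55]'
python3 -m handwheel '[-30,-20,0,0,0.55,-30,-20,0,0,0.55,-40,-20,0,0,0.55,-40,-20,0,0,0.55,-40,-20,0,0,0.55,-40,-20,0,0,0.55,-40,-10,0,0,0.55,0,0,0,0,0.55]'
python3 - <<'E'
from h import *
b=look('top');a=look('side')
f=lambda i,w:cv2.resize(i,(w,580),interpolation=cv2.INTER_CUBIC)
cv2.imwrite('pics/f1.png',np.hstack([f(a[0][100:230,215:315],400),f(b[0][140:250,235:345],400)]))
E
```

```text
time: 21.5
tool_pos: [0.6684, 0.0311, 0.1567]
tool_rot: [3.141, 0.0, 1.047]
contact_force: [0.2, 0.3, -0.2]
opening: 0.0503
grip_force: 0.0
time: 22.0
tool_pos: [0.669, 0.031, 0.2903]
tool_rot: [3.137, -0.002, 1.047]
contact_force: [-0.1, -0.4, -0.0]
opening: 0.0502
grip_force: 0.0
time: 22.8
tool_pos: [0.4046, -0.0994, 0.287]
tool_rot: [-3.141, 0.001, 1.044]
contact_force: [0.5, 0.6, 0.7]
opening: 0.0507
grip_force: 0.0
```

View pics/f1.png

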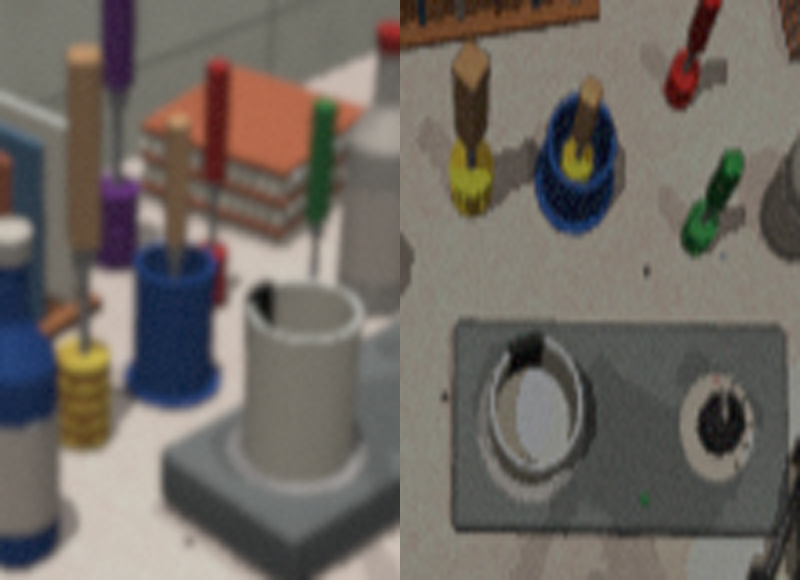

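The brush stands upright in the blue holder (side crop (177,200)), the knob points at the tick, and everything else is in place. Handing in.

```bash
python3 -m handwheel '[0,0,0,0,0.55,0,0,0,0,0.55,0,0,0,0,0.55,0,0,0,0,0.55]'; python3 -c "
from h import *
print(robot.hand_in())"
```

```text
time: 23.3
tool_pos: [0.4088, -0.0987, 0.2865]
tool_rot: [-3.141, 0.0, 1.048]
contact_force: [0.1, 0.7, 0.1]
opening: 0.0509
grip_force: 0.0
the job is handed in; nothing more can be done
None
```

I turned the knob to off, scrubbed the streak up and down three times, stood the brush back in its blue holder and handed the job in at about 23 s; the hand-in gave no verdict.

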